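Pack the tea lights away and lock the sliding-lid box

TASK

Take the salt shaker out of the wooden box and stand it on the worktop clear of the box, and pack all the tea-light candles away: stand them upright, side by side on the floor of the box; then slide the lid in from the mouth, under the lips, until it is fully home. Then fit the loose key knob on the latch, pressing and turning it until its blade drops into the slot, turn it clockwise until the latch stops across the mouth behind the lid, and leave the key standing in the latch. Leave everything else on the worktop where it is.

Things in the scene. Friction and masses are not known exactly. Their poses are not given: they have to be found in the camera images.
- storage_box: Open wooden box fixed to the worktop, 260 x 132 x 53 mm. Origin: underside, in the middle; +x is the way the lid slides home, z up. All 'box' lengths below are in this frame. A back wall at x = +115 mm, 53 mm high, stops the lid. The latch post stands beside the mouth at x = -127, y = -100 mm.
- box_floor (a point): Centre of the box's inner floor, 6 mm above the worktop. Inside: box x from -105 to +115 mm, y from -50 to +50 mm, 30 mm deep below the lid. Behind the box stands a fixed toaster, 221 mm high: front at world x = 0.65 m, from world y = -0.13 to +0.21 m; keep the gripper and wrist clear of it, and of a kettle beyond world x = 0.69 m at y below -0.2 m.
- mouth (a point): Middle of the mouth, at box x = -115, y = 0, z = 36 mm, atop the low front wall, with a short ramp up to it. Side walls (tops at z = 36 mm) carry the lid. Guide strips (inner faces y = +-60.5 mm, flared outward from x = -115 to -140) and lips above it (underside z = 48, top z = 53 mm, inner edges y = +-53 mm, from x = -71) hold it down. The lid enters here, level, moving along box +x.
- latch_top (a point): On the latch's vertical turning axis, at its slotted top face (70 mm up). Steel head 38 mm across up to z = 58, above it about 36 mm. The slot, 23 x 10 mm, 12 mm deep, runs along the tongue. Its starting angle is not reported: from 0.35 rad clockwise to 0.25 anticlockwise (from above) of the box's x axis. Find it by pressing lightly with the key and turning.
- latch_pivot (a point): On the latch's axis, at the tongue's level (46 mm up). The steel tongue, 10 mm wide, reaches 58 mm from the axis; at first it points roughly along box -x, clear of the lid; locked, it lies across the mouth behind the lid. The latch turns against 0.2 N m of friction, clockwise from above to a stop 1.45 rad from the box's x axis, anticlockwise to 0.35 rad.
- lid: Loose wooden sliding lid, a 230 x 115 x 8 mm board lying flat on the hob (whose glass is 5 mm above the worktop); origin at the centre of its underside, x along its length, z up. On top at its centre a grip ridge, 14 mm along x, 50 mm along y, top 34 mm above the underside. Home, its origin is at box x = 0, y = 0, z = 36 mm; same either way round. 3 mm play on each side and 4 mm upward. About 0.2 kg.
- latch_key: Loose key knob, standing: steel cap 52 mm across (hollow, inner width 46, 18 deep), black grip bar on top, 44 mm along x, 12 along y, z 22 to 50 mm. Origin: centre of underside, z up. Inside, a blade 20 mm along x, 7 along y, tip at z = 2 mm. On the latch its skirt surrounds the head; origin 68 mm above the worktop while the blade rides on the face, 56 mm when dropped in. Fits either way round.
- candle_1: Tea-light candle in a metal cup, 38 mm across, 16 mm high, 25 g; origin at the centre of its underside, z up. May be absent (None).
- candle_2: Tea-light candle in a metal cup, 38 mm across, 16 mm high, 25 g; origin at the centre of its underside, z up. May be absent (None).
- candle_3: Tea-light candle in a metal cup, 38 mm across, 16 mm high, 25 g; origin at the centre of its underside, z up. May be absent (None).
- candle_4: Tea-light candle in a metal cup, 38 mm across, 16 mm high, 25 g; origin at the centre of its underside, z up. May be absent (None).
- candle_5: Tea-light candle in a metal cup, 38 mm across, 16 mm high, 25 g; origin at the centre of its underside, z up. May be absent (None).
- salt_mill: Glass salt shaker with a grey cap, 44 mm across, 90 mm high (cap 34 mm across from 70 mm up), 0.1 kg, at first standing in the box; there is room for it on the worktop between the box and the front edge (world x = 0.345 m); origin at the centre of its underside, z up.
- egg_timer: Bystander: white round egg timer, 65 x 65 x 50 mm, on the hob; origin at the centre of its underside, z up. To be left alone.

How it is judged:
By the outcome, as a careful person would: the job done as asked, in the order asked, and still so for the second after the job is handed in, with the robot touching nothing.
Of candle_1, candle_2, candle_3, candle_4, candle_5 only 3 to 5 are there at a start; the rules pass over those that are not, and their reading is None.
At some moment in a run one of candle_1, candle_2, candle_3, candle_4, candle_5 may be knocked a few centimetres aside while the robot is not near it.
It also fails if it takes over 210 s, if anything falls off the work surface, if the arm or the gripper's body presses on something with over 40 N, if the wrist force passes 120 N, or if a joint passes its speed limit or range.

ROBOT

A 6-joint arm with a two-finger parallel gripper is mounted at the origin on a cart in front of the work surface, level with it; the furniture and walls round the work are solid. World frame = base frame: x ahead of the robot, y to its left, z up, the work surface at z = 0. Lengths are in m, angles in rad, forces in N, time in s.
With the tool pointing down it reaches from about 0.375 to 0.9 m from the base axis. Payload 3.1 kg.
Tool frame: the origin (TCP) lies on the centre line of the jaws, within the pads' length; the fingertips stand 17 mm ahead of it and the grasp point (between the pads) lies 2 mm behind it (env.tip_reach is the distance from the TCP to the fingertips, in m); z points along the fingers, y is the line along which they close (so a half turn about z gives the same grasp; the last joint's range is limited). The gripper opens to 87 mm and grips with 3 to 60 N. Pads are 19 mm wide; open, the fingers measure 117 mm over their backs; the gripper's body (75 mm by 190 mm) begins 51 mm behind the grasp point.
Start: joints at [-1.377, 0.527, 1.433, -0, 1.181, -0.178], TCP at [0.227, -0.582, 0.24] pointing down, gripper open.
Joint ranges: [-3.08, 3.08], [-0.75, 2.2], [0.22, 2.44], [-1.43, 4.57], [0, 2.65], [-2.85, 2.85]. Speed limits (rad/s): [2.79, 2.79, 3.14, 3.14, 3.14, 3.14].

INTERFACE

Orientations are given as a unit quaternion [w, x, y, z].
In Python, from bench import env, release, clamp, kin, imaging gives the robot as it stands. The module is installed in compiled form; this text tells all that it offers. Calls block until the motion is done:
- env.move_pose(position, orientation): joint-space move of the TCP to a pose.
- env.movel(position, orientation=None, feed=0.15): straight line of the TCP; orientation=None keeps the orientation; feed is the mean speed in m/s.
- env.movej(angles): joint-space move.
- release() and clamp(grasp_force=None): open the fingers fully, or close them until they stop; grasp_force is the grip in N (None keeps the last).
- env.sleep(seconds).
- kin.inverse_kinematics(position, orientation): joint angles nearest the present ones, or None.
- env.sense(): the state.
- imaging.snapshot(name): name is "side" or "top" or "wrist"; returns a dict with "image" (384x512x3 uint8, red, green, blue), "K" (3x3 intrinsics, pixels), "distortion" ([k1, k2, p1, p2, k3] as OpenCV has them; the pictures are not rectified), "rvec" (rotation vector, rad) and "tvec" (3), from world to camera coordinates, as OpenCV has them. Camera axes: x right, y down, z forward; pixel columns grow to the right and rows downward; lengths in m; the calibration is good to about 2 mm. A picture is of the moment at which its call begins. There is no depth.
A pose or a line that the arm cannot do raises env.Unreachable and nothing moves.
- env.job_done(): hands the job in; it is judged then, once.
The state is a dict: "clock": time; "joint_positions": joint angles; "joint_vel": joint speeds; "tau": joint torques, N m; "eef_pos": TCP position; "orientation": TCP orientation; "contact_force": force on the tool from outside, world axes, zero at the start; "moment": the same for the moment, N m; "gripper_width": opening from 0.0 (shut) to 1.0 (fully open); "finger_force": force on a finger pad.
Only numpy, scipy, OpenCV 4.12 (cv2) and the standard library are available. Lean on these libraries where they do the work, as an engineer would, in place of code of your own. Each camera call takes 0.05 s, during which the arm holds its last target. There are 200 camera calls.

## Working session

There is one attempt and no reset: what is moved stays moved. The work goes in short steps, each a Python script; the robot and the scene stay as the last script left them, time stands still between calls to the robot, and variables do not carry over. Pictures are saved under pics/ and viewed, at most 14 in all, crops included, and the job is handed in when it is done.

```bash
mkdir -p pics; ls; python3 - <<'E'
from bench import env, imaging
import cv2, numpy as np, pickle
s=env.sense(); print(s)
for n in ("top","side"):
    d=imaging.snapshot(n); pickle.dump(d,open(f'{n}0.pkl','wb'))
    cv2.imwrite(f'pics/{n}0.png',cv2.resize(d["image"][:,:,::-1],(800,600)))
    R=cv2.Rodrigues(np.array(d['rvec']))[0]; print(n,d['K'],d['distortion'],-R.T@np.array(d['tvec']).ravel(),R)
E
```

```text
pics
{'clock': 0.0, 'joint_positions': array([-1.37751049e+00,  5.28441612e-01,  1.43388628e+00,  1.08081278e-06,
        1.18135619e+00, -1.78518719e-01]), 'joint_vel': array([ 8.26887028e-05, -8.70555403e-04,  4.33308776e-04,  1.00427826e-03,
       -1.32327259e-03, -3.28578065e-04]), 'tau': array([ 3.34734877e-04, -4.40042746e+01, -1.76589131e+01,  6.33282680e-02,
        5.82038693e-02, -1.65160654e-04]), 'eef_pos': array([ 0.22694555, -0.5816145 ,  0.23859176]), 'orientation': array([-1.04568610e-03,  9.82769381e-01,  1.84833035e-01, -7.22128274e-06]), 'contact_force': array([ 0.18645531, -0.18998361,  0.0953191 ]), 'moment': array([0.01104395, 0.03062426, 0.00812635]), 'finger_force': 0.0, 'gripper_width': 0.9997745507080553}
top [[413.8247444    0.         254.58829312]
 [  0.         413.8247444  192.21969535]
 [  0.           0.           1.        ]] [-0.0565301  0.         0.         0.         0.       ] [0.37438011 0.05648084 1.17455295] [[ 0.02012408 -0.99929146  0.03180561]
 [-0.98663449 -0.02499418 -0.16102075]
 [ 0.16170162 -0.02814012 -0.9864384 ]]
side [[355.78429347   0.         254.83473678]
 [  0.         355.78429347 188.5073049 ]
 [  0.           0.           1.        ]] [-0.0444608  0.         0.         0.         0.       ] [0.47182655 0.84428944 0.58315334] [[-0.99260019 -0.11935741  0.0223311 ]
 [-0.08138504  0.51743971 -0.85184072]
 [ 0.0901185  -0.84735468 -0.52332467]]
```

View pics/top0.png

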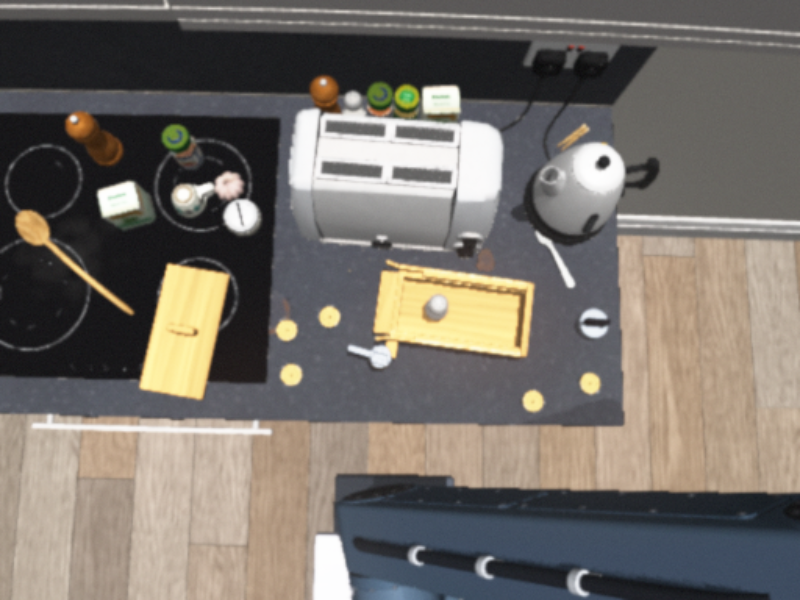

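View pics/side0.png

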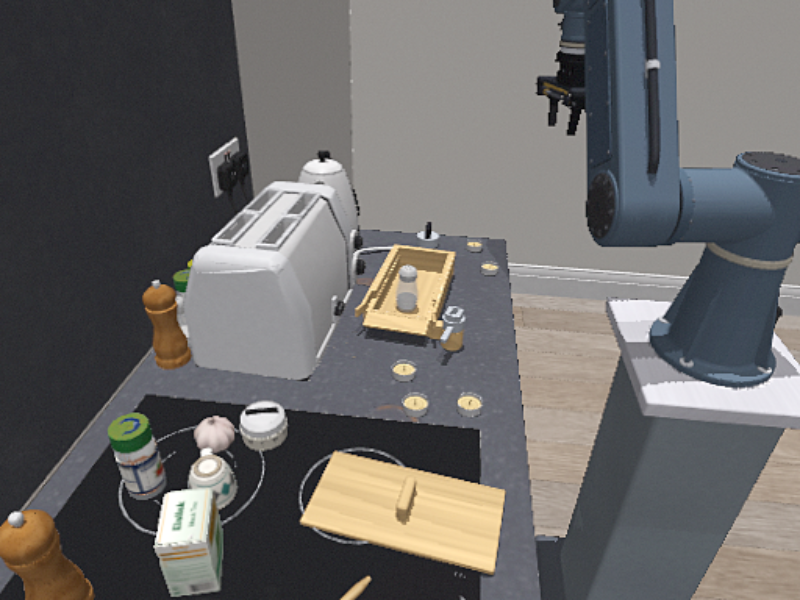

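The top view shows 5 candles (800-px: 287,330; 330,317; 291,375; 533,401; 590,383), the lid at (185,330) and the box about (455,312) with its mouth at the left (+y). The salt shaker is at (436,305), the latch at (378,357) with its tongue pointing left, and the key at (593,323). The side view agrees.

```bash
cat > h.py <<'E'
from bench import env, release, clamp, kin, imaging
import cv2, numpy as np, pickle
def ray(d,px):
    R=cv2.Rodrigues(np.array(d['rvec'],float))[0]; t=np.array(d['tvec'],float).ravel()
    u=cv2.undistortPoints(np.array(px,float).reshape(-1,1,2),np.array(d['K']),np.array(d['distortion'])).reshape(-1,2)
    return -R.T@t, np.c_[u,np.ones(len(u))]@R
def cast(d,px,z):
    c,v=ray(d,px); return (c+v*((z-c[2])/v[:,2])[:,None])[:,:2]
def proj(d,P):
    return cv2.projectPoints(np.array(P,float).reshape(-1,3),np.array(d['rvec'],float),np.array(d['tvec'],float),np.array(d['K']),np.array(d['distortion']))[0].reshape(-1,2)
def yellow(d,lo=(15,90,110),hi=(32,255,255)):
    return cv2.inRange(cv2.cvtColor(d['image'],cv2.COLOR_RGB2HSV),lo,hi)
def blobs(m,amin=30):
    cs=cv2.findContours(m,cv2.RETR_EXTERNAL,cv2.CHAIN_APPROX_NONE)[0]
    return [c for c in cs if cv2.contourArea(c)>=amin]
def quat(a): return np.array([0,np.cos(a/2),np.sin(a/2),0])   # tool down, tool x at world angle a; jaws close along a+90deg
def snap(n,name):
    d=imaging.snapshot(n); pickle.dump(d,open(name+'.pkl','wb')); return d
E
python3 - <<'E'
from h import *
d=pickle.load(open('top0.pkl','rb')); 
for c in blobs(yellow(d)):
    M=cv2.moments(c); p=(M['m10']/M['m00'],M['m01']/M['m00'])
    if p[1]>285: continue
    A=cv2.contourArea(c); z=.016 if A<300 else .013
    q=cast(d,c.reshape(-1,2),z).astype(np.float32); r=cv2.minAreaRect(q)
    print(np.round(p,1),A,np.round(cast(d,[p],z),4),'rect',np.round(r[0],4),np.round(r[1],4),r[2], 'bb',np.round(q.min(0),3),np.round(q.max(0),3))
a=d['image'][160:240,225:400]; b=d['image'][195:235,350:400]
cv2.imwrite('pics/crop1.png',cv2.resize(a,None,fx=4.5,fy=4.5,interpolation=cv2.INTER_CUBIC)[:,:,::-1])
E
```

```text
[341.7 256.2] 83.0 [[ 0.3892 -0.2241]] rect [ 0.3896 -0.2234] [0.0255 0.0333] 89.49107360839844 bb [ 0.373 -0.236] [ 0.406 -0.211]
[377.8 244.6] 86.5 [[ 0.4234 -0.3277]] rect [ 0.4229 -0.3276] [0.0332 0.0314] 8.47845458984375 bb [ 0.405 -0.343] [ 0.439 -0.311]
[185.4 238.5] 67.0 [[0.429  0.2131]] rect [0.4284 0.2129] [0.027  0.0328] 83.15666198730469 bb [0.411 0.2  ] [0.444 0.228]
[182.5 210.6] 62.0 [[0.5069 0.2248]] rect [0.5077 0.2242] [0.0324 0.0347] 35.643245697021484 bb [0.489 0.206] [0.523 0.24 ]
[209.2 203.1] 62.0 [[0.53   0.1506]] rect [0.5323 0.1508] [0.0283 0.0339] 82.65956115722656 bb [0.516 0.135] [0.548 0.165]
[117.7 211.8] 3359.0 [[0.4993 0.4073]] rect [0.5016 0.4072] [0.12  0.233] 81.602294921875 bb [0.38  0.333] [0.624 0.481]
[290.1 196.8] 3819.0 [[ 0.5542 -0.078 ]] rect [ 0.5376 -0.0772] [0.2837 0.1735] 83.38426971435547 bb [ 0.463 -0.225] [0.638 0.067]
[ 35.9 159.2] 619.5 [[0.6452 0.6556]] rect [0.6152 0.6257] [0.2971 0.0503] 48.41835021972656 bb [0.53  0.502] [0.719 0.74 ]
[367.6  86.6] 60.5 [[ 0.8953 -0.3107]] rect [ 0.8942 -0.3094] [0.0138 0.0598] 40.57156753540039 bb [ 0.871 -0.334] [ 0.914 -0.287]
[260.7  61.3] 35.0 [[0.9642 0.0132]] rect [0.9648 0.0144] [0.0458 0.0441] 58.92068862915039 bb [ 0.939 -0.009] [0.988 0.036]
```

View pics/crop1.png

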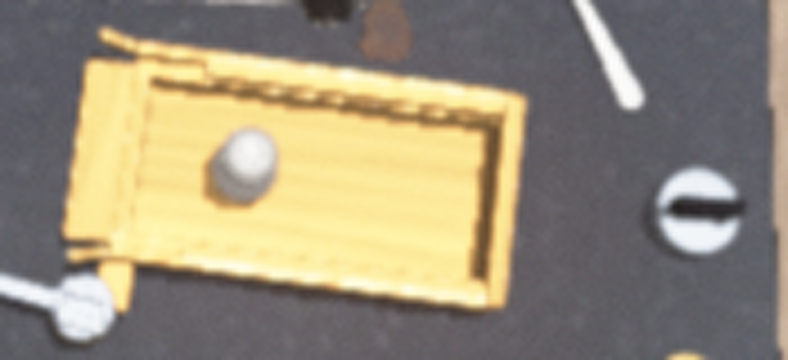

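The crop shows the box turned roughly 8° clockwise, with its back wall on the right (crop 525,97 to 503,307). The shaker is at (248,160), the latch head at (82,308), and the key at (698,210) with its bar nearly along world y. Next I'll look closer with the wrist camera.

```bash
python3 - <<'E'
from h import *
a0=2*np.arctan2(.18483,.98277); print(a0)
def go(p,a):
    try: env.move_pose(p,quat(a)); print(env.sense()['clock'],env.sense()['eef_pos'])
    except Exception as e: print('ERR',p,repr(e))
go([0.50,-0.10,0.42],0.0)
d=snap('wrist','w1')
R=cv2.Rodrigues(np.array(d['rvec']))[0]; print(d['K'],d['distortion'],-R.T@np.array(d['tvec']).ravel(),R)
cv2.imwrite('pics/w1.png',cv2.resize(d['image'],(800,600),interpolation=cv2.INTER_CUBIC)[:,:,::-1])
E
```

```text
0.3717979460367893
2.1917 [ 0.49996925 -0.10071769  0.41959955]
[[297.35187858   0.         253.28693207]
 [  0.         297.35187858 192.93378611]
 [  0.           0.           1.        ]] [-0.06898107  0.          0.          0.          0.        ] [ 0.57853589 -0.10118936  0.56408546] [[-1.69263424e-03 -9.99998561e-01 -1.11166395e-04]
 [-9.57323578e-01  1.58827232e-03  2.89013918e-01]
 [-2.89013326e-01  5.95617064e-04 -9.57324889e-01]]
```

View pics/w1.png

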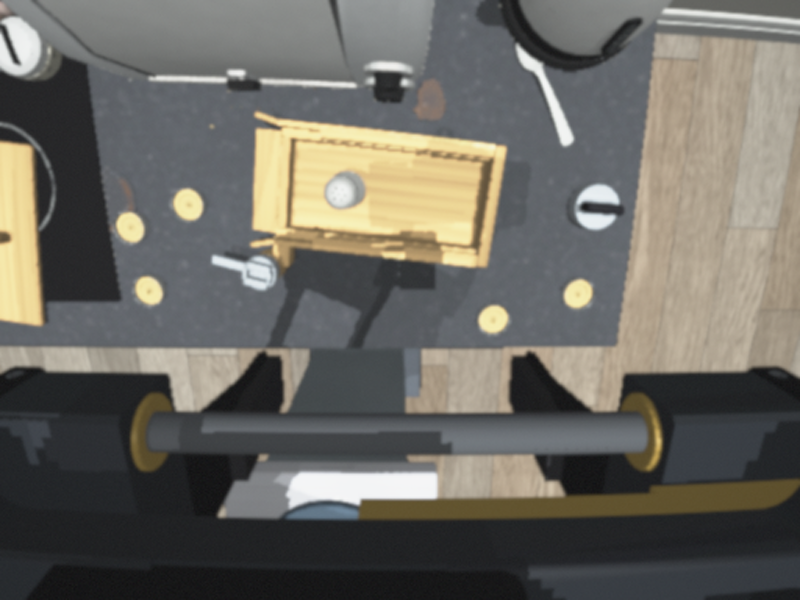

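The wrist view shows everything: the box with its back corners at (506,146) and (487,267), shaker (343,190), latch head (260,272) with its tongue to (215,260), key (597,207), and candles at (188,205), (130,227), (149,291), (493,320) and (578,293).

```bash
python3 - <<'E'
from h import *
d=pickle.load(open('w1.pkl','rb')); m=yellow(d)
bs=[c for c in blobs(m)]
for c in bs:
    A=cv2.contourArea(c); q=c.reshape(-1,2); 
    if q[:,1].max()>222: continue
    if A<700:
        M=cv2.moments(c); p=(M['m10']/M['m00'],M['m01']/M['m00']); print('candle',A,np.round(p,1),np.round(cast(d,[p],.016),4))
    elif 150<q[:,0].mean()<330:
        print('box',A)
        P=cast(d,q+0.0,.053)
        mm=np.zeros_like(m); cv2.drawContours(mm,[c],-1,255,-1)
        top=[];bot=[]
        for x in range(195,305):
            ys=np.where(mm[:,x])[0]; top.append((x,ys.min()-.5)); bot.append((x,ys.max()+.5))
        rt=[(np.where(mm[y])[0].max()+.5,y) for y in range(105,160)]
        L=[]
        for n,e in (('far',top),('near',bot),('back',rt)):
            Q=cast(d,e,.053).astype(np.float32); l=cv2.fitLine(Q,cv2.DIST_HUBER,0,.001,.001).ravel(); L.append(l)
            r=(Q-l[2:])@np.array([-l[1],l[0]]); print(n,l, np.degrees(np.arctan2(l[1],l[0])),'res',np.std(r))
        ang=np.degrees([np.arctan2(*( (l[:2]*np.sign(-l[1]))[::-1])) for l in L[:2]])
        def X(a,b):
            s=np.linalg.solve(np.c_[a[:2],-b[:2]],b[2:]-a[2:]); return a[2:]+a[:2]*s[0]
        c1,c2=X(L[0],L[2]),X(L[1],L[2]); print('corners',c1,c2,'width',np.linalg.norm(c1-c2),ang)
        th=np.radians(ang.mean()); ex=np.array([np.cos(th),np.sin(th)]); ey=np.array([-ex[1],ex[0]])
        o=(c1+c2)/2-.130*ex; print('origin',o,'th',th, 'latch pred',o-.127*ex-.1*ey)
hsv=cv2.cvtColor(d['image'],cv2.COLOR_RGB2HSV)
g=cv2.inRange(hsv,(0,0,150),(180,50,255))
for (x0,y0,x1,y1,z,n) in ((130,155,182,190,.046,'latch'),(360,112,405,152,.022,'key'),(205,105,236,136,.090,'salt')):
    s=np.zeros_like(g); s[y0:y1,x0:x1]=g[y0:y1,x0:x1]
    for c in blobs(s,20):
        (u,v),r=cv2.minEnclosingCircle(c); print(n,(u,v),r,cv2.contourArea(c),cast(d,[(u,v)],z))
a=d['image'][145:195,125:195]; b=d['image'][105:155,355:425]
cv2.imwrite('pics/w1c.png',cv2.resize(np.vstack([a,b]),None,fx=6,fy=6,interpolation=cv2.INTER_CUBIC)[:,:,::-1])
E
```

```text
box 9477.5
far [ 0.09457946  0.9955173   0.59797823 -0.0919437 ] 84.57288 res 0.0011099437
near [ 0.08423772  0.9964457   0.47864056 -0.08766802] 85.1678 res 0.0039285747
back [ 0.99310315 -0.11724401  0.52941054 -0.20934851] -6.7330728 res 0.00049099396
corners [ 0.5861873  -0.21605149] [ 0.46895725 -0.2022115 ] width 0.11804419 [-95.42712 -94.83219]
origin [ 0.53919554 -0.07965216] th -1.6603256 latch pred [0.4509511  0.05578017]
latch (155.5, 171.5) 21.8289794921875 481.0 [[0.46261333 0.07461798]]
key (382.0, 132.0) 15.264437675476074 439.0 [[ 0.53042035 -0.33547629]]
salt (220.0, 121.0) 13.038504600524902 445.0 [[ 0.55266262 -0.04918881]]
```

View pics/w1c.png

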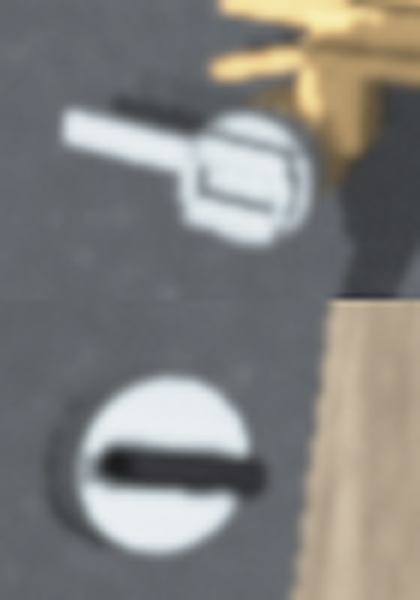

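The latch tongue is about 8° clockwise of the box axis, its slot visible at crop (240,190). The key's bar is at crop (100–260, 470). The shadowed edge fooled the box mask (118 mm against 132), so I'll widen it.

```bash
cat >> h.py <<'E'
def candles(d,rmin=7,z=.016,amin=60):
    hsv=cv2.cvtColor(d['image'],cv2.COLOR_RGB2HSV); m=cv2.inRange(hsv,(15,50,120),(35,255,255)); o=[]
    for c in blobs(m,amin):
        q=cast(d,c.reshape(-1,2),z).astype(np.float32); (x,y),(w,h),_=cv2.minAreaRect(q)
        if .022<min(w,h) and max(w,h)<.046: o.append((x,y,w,h))
    return np.array(o)
E
python3 - <<'E'
from h import *
d=pickle.load(open('w1.pkl','rb')); print(np.round(candles(d),4))
hsv=cv2.cvtColor(d['image'],cv2.COLOR_RGB2HSV); m=cv2.inRange(hsv,(10,60,40),(35,255,255))
m[:,:160]=0; m[:,335:]=0; m[:70]=0;m[180:]=0
for xs in (200,250,300): 
    ys=np.where(m[:,xs])[0]; print(xs,ys.min(),ys.max(), d['image'][ys.max()-3:ys.max()+4,xs].tolist())
top=[(x,np.where(m[:,x])[0].min()-.5) for x in range(215,310)]
bot=[(x,np.where(m[:,x])[0].max()+.5) for x in range(215,305)]
rt=[(np.where(m[y])[0].max()+.5,y) for y in range(105,160)]
L=[]
for n,e in (('far',top),('near',bot),('back',rt)):
    Q=cast(d,e,.053).astype(np.float32); l=cv2.fitLine(Q,cv2.DIST_HUBER,0,.001,.001).ravel(); L.append(l)
    r=(Q-l[2:])@np.array([-l[1],l[0]]); print(n,l, np.degrees(np.arctan2(l[1],l[0])),'res',np.std(r))
def X(a,b):
    s=np.linalg.solve(np.c_[a[:2],-b[:2]],b[2:]-a[2:]); return a[2:]+a[:2]*s[0]
c1,c2=X(L[0],L[2]),X(L[1],L[2]); print(c1,c2,np.linalg.norm(c1-c2))
th=np.mean([np.arctan2(*(-l[:2]*np.sign(l[1]))[::-1]) for l in L[:2]]); th2=np.arctan2(*(c1-c2)[::-1])-np.pi/2; print(th,th2)
th=(th+th2)/2
ex=np.array([np.cos(th),np.sin(th)]); ey=np.array([-ex[1],ex[0]]); o=(c1+c2)/2-.130*ex; print('o',o,'latch',o-.127*ex-.1*ey)
# latch: slot/top centre & tongue
P=np.array([(245,178),(65,125),(185,155)])/6+[125,145]; print(cast(d,P[:1],.07),cast(d,P[1:],.046))
t=pickle.load(open('top0.pkl','rb')); P=np.array([(82,308)])/4.5+[225,160]; print('top latch .058',cast(t,P,.058))
E
```

```text
[[ 0.3912 -0.2215  0.0358  0.0351]
 [ 0.4235 -0.3268  0.0342  0.0358]
 [ 0.4286  0.2088  0.0346  0.0344]
 [ 0.5087  0.2206  0.0341  0.0358]
 [ 0.5334  0.1446  0.0347  0.0346]]
200 78 159 [[180, 151, 107], [187, 158, 112], [179, 151, 109], [144, 125, 96], [97, 88, 77], [70, 70, 70], [64, 67, 70]]
250 84 165 [[240, 224, 161], [240, 226, 164], [215, 193, 138], [141, 128, 97], [76, 73, 65], [54, 56, 57], [50, 52, 54]]
300 90 170 [[246, 236, 177], [246, 234, 177], [242, 226, 171], [216, 192, 148], [145, 134, 116], [94, 96, 95], [85, 89, 93]]
far [ 0.11605074  0.9932433   0.6110703  -0.09897814] 83.33576 res 0.004843718
near [ 0.10823601  0.99412525  0.472936   -0.111956  ] 83.786354 res 0.00071033527
back [ 0.99323386 -0.11613133  0.531972   -0.21120511] -6.668882 res 0.00048125908
[ 0.59706837 -0.21881634] [ 0.4630081  -0.20314169] 0.13497351
-1.683177 -1.6871903
o [ 0.54487616 -0.08182858] latch [0.46002522 0.05575527]
[[0.46234187 0.04902435]] [[0.47319344 0.10947386]
 [0.46383349 0.07389573]]
top latch .058 [[0.45771453 0.05328137]]
```

```bash
cat >> h.py <<'E'
O=np.array([.5449,-.0818]); TH=-1.686
EX=np.array([np.cos(TH),np.sin(TH)]); EY=np.array([-EX[1],EX[0]])
def b2w(x,y): return O+EX*x+EY*y
def w2b(p): p=np.asarray(p)[...,:2]-O; return np.c_[p@EX,p@EY] if p.ndim>1 else np.array([p@EX,p@EY])
AB=TH+np.pi/2+np.pi       # jaws along box x, camera toward robot
def mv(xy,z,a): env.move_pose([xy[0],xy[1],z],quat(a))
def ln(xy,z,a,feed=.15): env.movel([xy[0],xy[1],z],quat(a),feed=feed)
def st(t=''):
    s=env.sense(); print(t,'t=%.1f'%s['clock'],'p',np.round(s['eef_pos'],4),'w %.3f'%s['gripper_width'],'ff %.1f'%s['finger_force'],'F',np.round(s['contact_force'],1),'M',np.round(s['moment'],2)); return s
E
python3 - <<'E'
from h import *
d=pickle.load(open('w1.pkl','rb')); t=pickle.load(open('top0.pkl','rb'))
p1=cast(d,[(219.5,121.3)],.096)[0]; p2=cast(t,[(281,193.8)],.096)[0]; print(p1,p2,w2b(p1),w2b(p2))
p=(p1+p2)/2
mv(p,.26,AB); d=snap('wrist','w2'); st()
cv2.imwrite('pics/w2.png',d['image'][:,:,::-1])
print('expect px',proj(d,[*p,.096]))
print('box corners px',np.round(proj(d,[[*b2w(x,y),z] for x,y,z in ((115,50,53),(115,-50,53),(-71,53,53),(-71,-53,53),(-115,0,36),(-127,-100,70)) for x,y,z in [(x/1000,y/1000,z/1000)]]),1))
E
```

```text
[ 0.55254098 -0.04906191] [ 0.54871584 -0.04428598] [-0.0333994   0.00382712] [-0.03770398 -0.00052165]
 t=4.8 p [ 0.5507 -0.0468  0.2602] w 0.998 ff 0.0 F [ 0.6  1.  -0.6] M [ 0.14 -0.2   0.05]
expect px [[253.89746789 181.30538435]]
box corners px [[135.4 209.9]
 [126.1 130. ]
 [282.  212.1]
 [284.3 126.4]
 [316.5 168.1]
 [339.   83.5]]
```

View pics/w2.png

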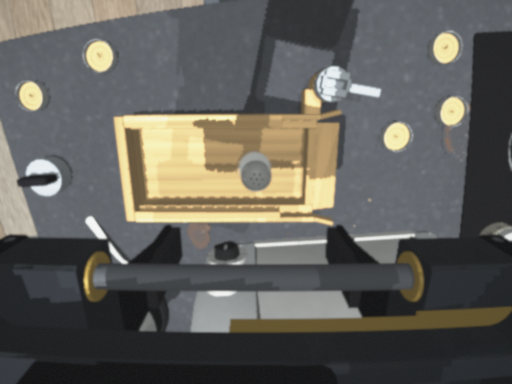

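The shaker cap is at (257,177), about 5 mm from the expected spot; the latch head (333,82) and the box edges are close to prediction. I'll correct and grasp it.

```bash
python3 - <<'E'
from h import *
d=pickle.load(open('w2.pkl','rb')); p=cast(d,[(257,177)],.096)[0]; print(p,w2b(p), 'latch .07',cast(d,[(333,82)],.07))
ln(p,.062,AB,.2); clamp(15); st('grip')
ln(p,.22,AB,.2); st('up')
q=[.405,-.095]; mv(q,.22,AB); ln(q,.062-.006+.002,AB,.15); st('down'); release(); ln(q,.22,AB,.3); st()
E
```

```text
[ 0.54629939 -0.04283728] [-0.03886531 -0.00308861] latch .07 [[0.45791242 0.04946105]]
grip t=6.8 p [ 0.5463 -0.0429  0.062 ] w 0.432 ff 14.9 F [ 0.  -0.9 -1. ] M [-0.02 -0.08 -0.02]
up t=7.7 p [ 0.5453 -0.0425  0.219 ] w 0.433 ff 14.8 F [-0.3 -0.8 -0.4] M [ 0.11 -0.19  0.02]
down t=9.6 p [ 0.4056 -0.0951  0.0583] w 0.432 ff 14.8 F [ 0.1  0.4 -0.6] M [ 0.12 -0.1   0.02]
 t=11.3 p [ 0.4043 -0.0946  0.2194] w 1.000 ff 0.0 F [ 0.1 -0.4 -0.1] M [ 0.11 -0.1  -0.01]
```

```bash
cat >> h.py <<'E'
def pick(p,a,hz=.17):
    mv(p,.28,a); ln(p,hz,a,.3); d=snap('wrist','wc'); c=candles(d)
    i=np.argmin(np.hypot(*(c[:,:2]-p).T)); q=c[i,:2]; print('seen',np.round(c[i],4),'off',np.round(q-p,4))
    if np.hypot(*(q-p))>.06: raise SystemExit('lost')
    ln(q,.05,a,.3); ln(q,.024,a,.1); clamp(8); s=st('grip'); ln(q,.28,a,.35); s=env.sense(); print('held w %.3f ff %.1f'%(s['gripper_width'],s['finger_force'])); return s['gripper_width']>.15
def put(bx,by):
    w=b2w(bx,by); mv(w,.28,AB); ln(w,.08,AB,.35); ln(w,.0315,AB,.1); st('put'); release(); ln(w,.28,AB,.35)
E
python3 - <<'E'
from h import *
if pick(np.array([.5334,.1446]),np.radians(150)): put(.003,0)
st(); d=snap('wrist','w3'); print(np.round(candles(d),4)); print([ (np.round(w2b(c[:2]),4)) for c in candles(d,z=.022)])
cv2.imwrite('pics/w3.png',d['image'][:,:,::-1])
E
```

```text
seen [0.5317 0.1479 0.0332 0.0341] off [-0.0017  0.0033]
grip t=14.8 p [0.5316 0.1479 0.0239] w 0.423 ff 8.0 F [ 0.1 -0.3  0. ] M [ 0.01 -0.14  0.04]
held w 0.424 ff 8.0
put t=18.0 p [ 0.5452 -0.085   0.0322] w 0.427 ff 8.0 F [ 0.6 -0.5 -0.3] M [ 0.11 -0.17 -0.06]
 t=19.9 p [ 0.5433 -0.0843  0.2786] w 1.001 ff 0.0 F [ 0.5  0.1 -0.7] M [ 0.09 -0.21  0.03]
[[ 0.5064  0.2193  0.0337  0.0336]
 [ 0.4219 -0.3261  0.0331  0.0354]
 [ 0.3891 -0.2218  0.0347  0.0343]
 [ 0.4272  0.208   0.0351  0.0325]]
[array([-0.2903, -0.073 ]), array([ 0.253 , -0.0939]), array([ 0.1547, -0.1378]), array([-0.2703, -0.1492])]
```

View pics/w3.png

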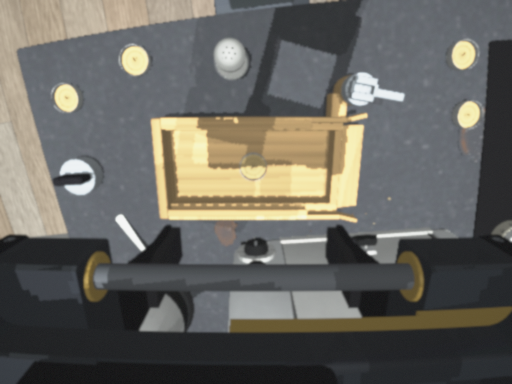

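The first candle is upright in the box (ring at 253,167) and the shaker stands on the worktop (230,58). Four candles are left.

```bash
python3 - <<'E'
from h import *
d=pickle.load(open('w3.pkl','rb')); print('c1 box',w2b(cast(d,[(253,167)],.022)[0]))
for p,a,t in (((.507,.2195),225,(.052,.029)),((.4275,.208),180,(-.044,.029)),((.3895,-.2217),108,(.052,-.029)),((.4225,-.3263),142,(-.044,-.029))):
    if not pick(np.array(p),np.radians(a)): raise SystemExit('miss')
    put(*t)
w=b2w(.003,0); mv(w-[.02,0],.30,AB); d=snap('wrist','w4'); st(); print(np.round(candles(d),4))
cv2.imwrite('pics/w4.png',d['image'][:,:,::-1])
E
```

```text
c1 box [0.00342423 0.00151082]
seen [0.5053 0.2216 0.0323 0.0333] off [-0.0017  0.0021]
grip t=23.5 p [0.5052 0.2216 0.024 ] w 0.426 ff 8.0 F [-0.9 -0.1  0.5] M [ 0.17 -0.1  -0.05]
held w 0.426 ff 8.0
put t=27.1 p [ 0.5688 -0.1373  0.0325] w 0.432 ff 8.0 F [ 0.7 -0.4  0.6] M [ 0.14 -0.19  0.02]
seen [0.425  0.2113 0.0342 0.0331] off [-0.0025  0.0033]
grip t=32.9 p [0.4249 0.2113 0.024 ] w 0.423 ff 8.0 F [-0.2 -0.4  0.1] M [ 0.09 -0.05  0.  ]
held w 0.421 ff 8.0
put t=36.2 p [ 0.5798 -0.0416  0.0325] w 0.417 ff 8.0 F [-0.1  0.5  1.8] M [ 0.16 -0.23 -0.04]
seen [ 0.388  -0.2224  0.0337  0.0344] off [-0.0015 -0.0007]
grip t=41.6 p [ 0.3879 -0.2224  0.024 ] w 0.428 ff 8.0 F [ 0.5 -1.6  0.3] M [ 0.04 -0.12  0.03]
held w 0.422 ff 8.0
put t=44.6 p [ 0.5107 -0.1304  0.0322] w 0.425 ff 8.0 F [0.5 0.2 0.1] M [ 0.11 -0.19 -0.05]
seen [ 0.4605 -0.3001  0.0351  0.0331] off [0.038  0.0262]
grip t=49.8 p [ 0.4605 -0.3001  0.024 ] w 0.424 ff 8.0 F [ 0.6 -0.   0.8] M [ 0.05 -0.14 -0.04]
held w 0.423 ff 8.0
put t=53.1 p [ 0.5218 -0.0349  0.0323] w 0.427 ff 8.0 F [0.4 0.8 0. ] M [ 0.08 -0.09  0.06]
 t=55.4 p [ 0.5233 -0.0846  0.2976] w 0.999 ff 0.0 F [-0.4 -0.6  0.3] M [ 0.14 -0.09 -0.02]
[]
```

View pics/w4.png

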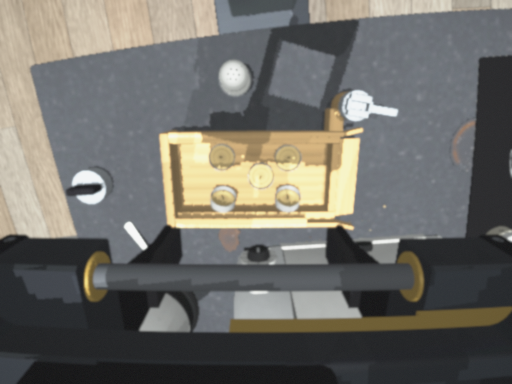

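All five candles stand in the box (222,157; 287,157; 260,177; 222,197; 287,197); one had been knocked and was re-found on the hover. Next comes the lid.

```bash
python3 - <<'E'
from h import *
a=np.radians(81.6); p=np.array([.5,.405])
mv(p,.36,a); d=snap('wrist','w5'); st()
hsv=cv2.cvtColor(d['image'],cv2.COLOR_RGB2HSV); m=cv2.inRange(hsv,(10,50,60),(35,255,255))
m=cv2.morphologyEx(m,cv2.MORPH_OPEN,np.ones((3,3)))
for c in blobs(m,3000):
    r=cv2.minAreaRect(cast(d,c.reshape(-1,2),.013).astype(np.float32)); print(cv2.contourArea(c),r)
im=d['image'].copy(); cv2.drawContours(im,blobs(m,3000),-1,(255,0,0),1)
cv2.imwrite('pics/w5.png',im[:,:,::-1])
E
```

```text
t=57.6 p [0.5002 0.4045 0.3598] w 1.001 ff 0.0 F [-0.1  0.4  0.1] M [-0.08 -0.1  -0.02]
4213.5 ((0.6963597536087036, 0.027533330023288727), (0.05086081102490425, 0.6006801128387451), 81.82650756835938)
8949.0 ((0.5019895434379578, 0.40672773122787476), (0.11865402013063431, 0.23311077058315277), 81.51761627197266)
```

View pics/w5.png

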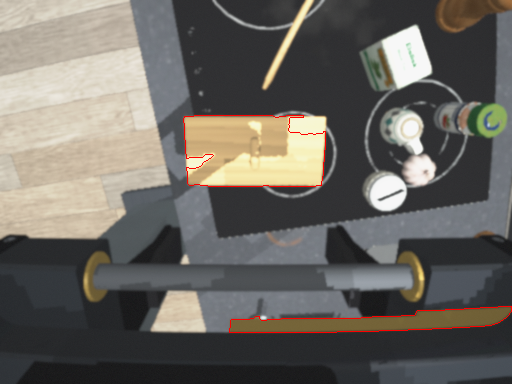

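The lid outline fits: centre (0.502, 0.407), 8.5° off world x, with the ridge at (256,148). Grasping it now.

```bash
python3 - <<'E'
from h import *
a=np.radians(81.5); p=np.array([.502,.4067])
ln(p,.08,a,.3); ln(p,.034,a,.1); clamp(45); s=st('grip')
ln(p,.30,a,.2); st('up')
mv(p,.30,AB); w=b2w(-.275,0); ln(w,.30,AB,.25); ln(w,.09,AB,.2); s=st('standoff')
d=snap('wrist','w6'); cv2.imwrite('pics/w6.png',cv2.resize(d['image'],(768,576))[:,:,::-1])
t=snap('top','t6')
E
```

```text
grip t=60.5 p [0.502  0.4067 0.034 ] w 0.154 ff 45.0 F [ 0.1 -0.6 -0.4] M [-0.05 -0.11  0.  ]
up t=62.0 p [0.5013 0.4063 0.2986] w 0.152 ff 45.0 F [ 0.6 -0.3 -1.9] M [ 0.   -0.09 -0.05]
standoff t=65.6 p [0.5774 0.1918 0.0911] w 0.154 ff 45.0 F [ 0.5 -0.4 -1.6] M [ 0.1  -0.13  0.01]
```

View pics/w6.png

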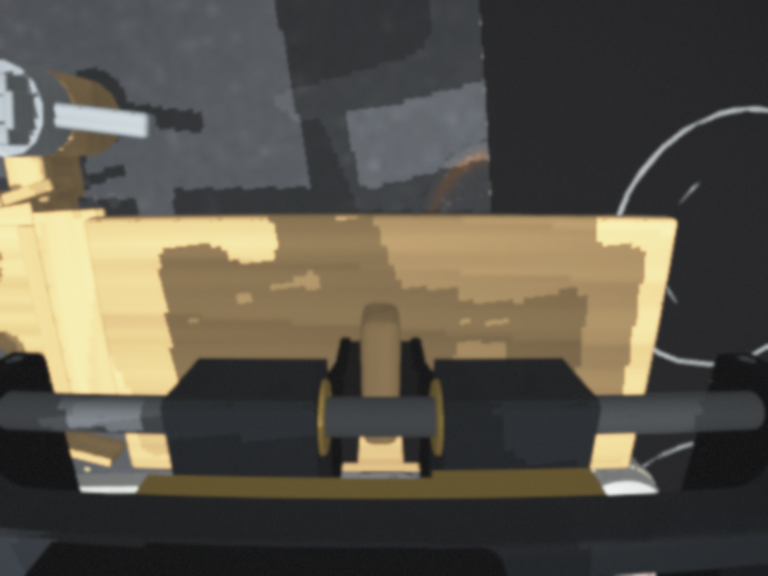

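The lid is held level, with its near edge on row ≈216 from (105,212) to (676,219). The guide strip and the mouth are at the left, (0–100, 180–215). I'll check the alignment numerically.

```bash
python3 - <<'E'
from h import *
d=pickle.load(open('w6.pkl','rb')); im=d['image']; g=im.astype(int)
# near edge: dark->wood transition down columns right of the strip
e=[]
for x in list(range(80,125))+list(range(215,440)):
    col=g[125:165,x,0]-g[125:165,x,2]; k=np.argmax(np.diff(col)); e.append((x,125+k+.5))
Q=cast(d,e,.070).astype(np.float32); l=cv2.fitLine(Q,cv2.DIST_HUBER,0,.001,.001).ravel(); dr=l[:2]*np.sign(-l[1])
print('lid edge angle',np.arctan2(dr[1],dr[0]),'TH',TH,'edge y box',w2b(l[2:]),'mid', w2b(cast(d,[(x,y) for x,y in e[:3]+e[-3:]],.070)))
tcp=env.sense()['eef_pos']; print('tcp box',w2b(tcp))
# latch + strips from this view
print('strip tip px of pred near flare (-.140,-.066,.053), mouth',proj(d,[[*b2w(-.140,-.066),.053],[*b2w(-.115,-.0605),.053],[*b2w(-.115,-.066),.053],[*b2w(-.127,-.1),.07],[*b2w(-.127,-.1),.058]])*1.5)
t=pickle.load(open('t6.pkl','rb'))
cv2.imwrite('pics/t6.png',cv2.resize(t['image'][150:250,150:350],None,fx=4,fy=4,interpolation=cv2.INTER_CUBIC)[:,:,::-1])
E
```

```text
lid edge angle -1.6860604 TH -1.686 edge y box [-0.31268433 -0.05864779] mid [[-0.1766293  -0.0587858 ]
 [-0.17722554 -0.05877697]
 [-0.17782123 -0.05876821]
 [-0.37985875 -0.05823975]
 [-0.38046343 -0.05824877]
 [-0.38106874 -0.05825786]]
tcp box [-0.27540154  0.0009927 ]
strip tip px of pred near flare (-.140,-.066,.053), mouth [[ 56.9212993  193.9573501 ]
 [  6.08319397 208.51105654]
 [  3.47776935 195.57019094]
 [-19.49957671 107.33208907]
 [  4.68798613 109.51566955]]
```

View pics/t6.png

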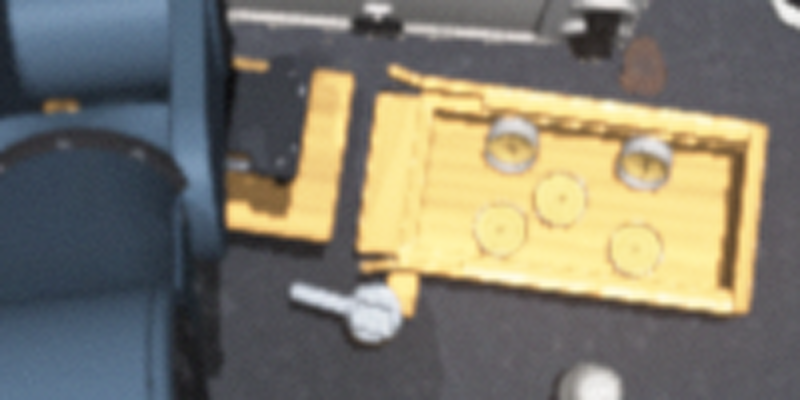

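The lid is well aligned (its edge is parallel to the box and about +0.6 mm off centre). In the top view, though, the two candles by the far wall (512,145 and 645,163) look different, perhaps tilted. I'll check them in a combined close-up before closing.

```bash
python3 - <<'E'
from h import *
s=snap('side','s6'); w=pickle.load(open('w4.pkl','rb')); t=pickle.load(open('t6.pkl','rb'))
f=lambda i,x0,y0,ww,hh: cv2.resize(i[y0:y0+hh,x0:x0+ww],(400,300),interpolation=cv2.INTER_CUBIC)
c=proj(s,[*b2w(0,.0),.02])[0].astype(int); print(c)
A=f(w['image'],200,140,108,81); B=f(t['image'],250,170,96,72); C=f(s['image'],c[0]-40,c[1]-30,80,60)
D=f(s['image'],c[0]-100,c[1]-75,200,150)
cv2.imwrite('pics/cmp.png',np.vstack([np.hstack([A,B]),np.hstack([C,D])])[:,:,::-1])
E
```

```text
[263 186]
```

View pics/cmp.png

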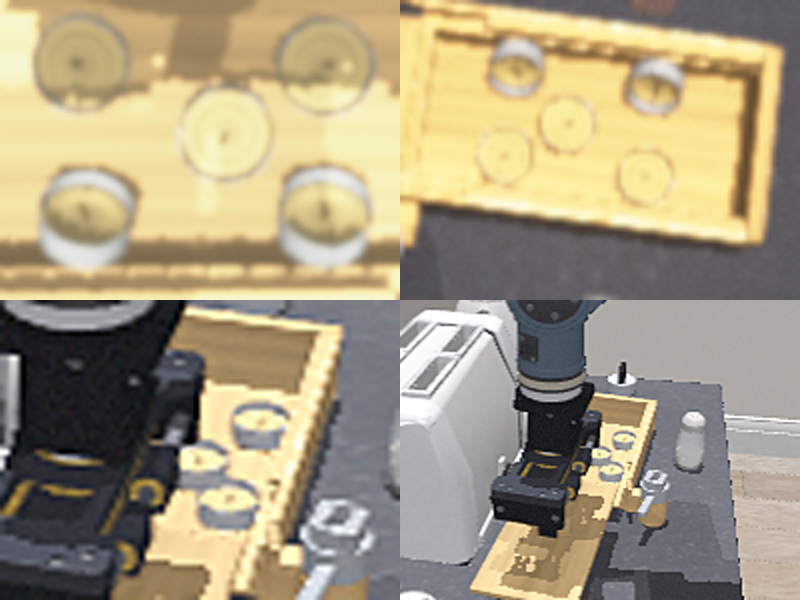

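Confirmed: the two candles by the far side wall (y ≈ +30 mm) are tilted. Their far edges caught the wall and they now lean on it. I'll put the lid back on the hob, draw those two candles off the wall so they stand flat, and recheck.

```bash
python3 - <<'E'
from h import *
a=np.radians(81.5); p=np.array([.502,.4067]); w=b2w(-.275,0)
ln(w,.30,AB,.3); ln(p,.30,AB,.3); mv(p,.30,a); ln(p,.05,a,.25); ln(p,.0345,a,.08); st('lid down'); release(); ln(p,.28,a,.35)
W=pickle.load(open('w4.pkl','rb')); t=pickle.load(open('t6.pkl','rb'))
c1=w2b(cast(W,[(223.5,198),(287.8,198)],.022)); c2=w2b(cast(t,[(311.2,190.9),(277.8,186.1)],.022)); print(c1,c2)
C=(c1+c2)/2
for (x,y),nx in zip(C,(.052,-.044)):
    q=b2w(x,min(y,.032)); mv(q,.2,AB); ln(q,.05,AB,.3); ln(q,.031,AB,.08); clamp(5); st('grip')
    ln(q,.037,AB,.1); r=b2w(nx,.021); ln(r,.037,AB,.1); ln(r,.0315,AB,.03); st('pressed'); release(); ln(r,.2,AB,.35)
w=b2w(.003,0)-[.02,0]; mv(w,.30,AB); d=snap('wrist','w7'); st()
A=cv2.resize(d['image'][140:221,190:298],(400,300),interpolation=cv2.INTER_CUBIC)
B=cv2.resize(snap('side','s7')['image'][140:230,200:320],(400,300),interpolation=cv2.INTER_CUBIC)
cv2.imwrite('pics/cmp2.png',np.hstack([A,B])[:,:,::-1])
E
```

```text
lid down t=70.5 p [0.5018 0.4066 0.0344] w 0.156 ff 45.0 F [ 0.2 -0.3 -1.8] M [-0.04 -0.04 -0.03]
[[ 0.05061994  0.03241278]
 [-0.04483438  0.03276041]] [[ 0.0519671   0.03247253]
 [-0.04398074  0.03282308]]
grip t=76.7 p [ 0.5708 -0.1365  0.031 ] w 0.436 ff 5.0 F [-0.3  0.2  0.8] M [ 0.09 -0.1   0.03]
pressed t=77.6 p [ 0.56   -0.1359  0.0312] w 0.435 ff 5.0 F [ 0.6 -0.2 -0.1] M [ 0.1  -0.16 -0.07]
grip t=81.7 p [ 0.5818 -0.0414  0.031 ] w 0.425 ff 5.0 F [-0.2 -0.8  0.5] M [ 0.06 -0.15 -0.01]
pressed t=82.5 p [ 0.571  -0.0405  0.0311] w 0.423 ff 5.0 F [ 0.5  0.1 -0.8] M [ 0.11 -0.09  0.  ]
 t=84.8 p [ 0.5236 -0.0843  0.2979] w 1.000 ff 0.0 F [ 0.7 -0.2 -1. ] M [ 0.15 -0.12  0.02]
```

View pics/cmp2.png

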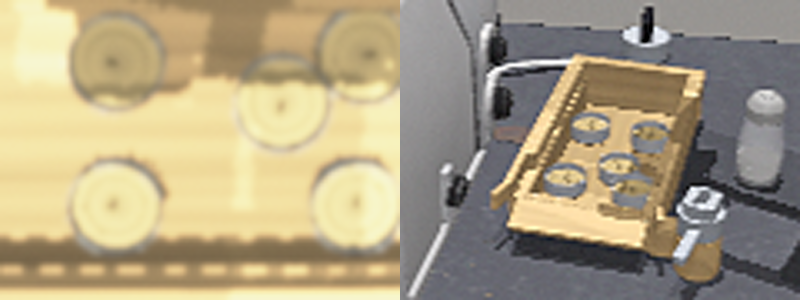

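All five candles now stand flat, side by side (left panel: 115,62; 283,102; 365,57; 115,205; 355,205), and the shaker stands clear. Re-gripping the lid and inserting it.

```bash
python3 - <<'E'
from h import *
a=np.radians(81.5); p=np.array([.502,.4067])
mv(p,.28,a); ln(p,.08,a,.3); ln(p,.034,a,.1); clamp(45); s=st('grip')
ln(p,.30,a,.25); mv(p,.30,AB); w=b2w(-.275,-.0005); ln(w,.30,AB,.3); ln(w,.067,AB,.15); s=st('standoff'); F0=s['contact_force']
x=-.275
while x<.004:
    x+=.01 if x<-.012 else .002
    ln(b2w(x,-.0005),.067,AB,.06); s=env.sense(); F=s['contact_force']-F0; f=[F[:2]@EX,F[:2]@EY,F[2]]
    print('%.3f'%x,np.round(w2b(s['eef_pos']),4),'z %.4f'%s['eef_pos'][2],np.round(f,1))
    if abs(f[0])>15 or abs(f[1])>15 or abs(f[2])>20: print('STOP'); break
st()
E
```

```text
grip t=89.5 p [0.502  0.4067 0.034 ] w 0.154 ff 45.0 F [ 0.3  0.4 -0.7] M [-0.04 -0.13 -0.  ]
standoff t=94.8 p [0.5767 0.1916 0.0679] w 0.157 ff 45.0 F [ 0.1  0.5 -2.8] M [ 0.05 -0.14  0.01]
-0.265 [-0.2644 -0.0003] z 0.0673 [ 0.3 -0.2  1. ]
-0.255 [-0.2545 -0.0005] z 0.0670 [0.6 0.3 0.5]
-0.245 [-0.2445 -0.0005] z 0.0670 [ 0.9 -0.3  2.1]
-0.235 [-0.2346 -0.0005] z 0.0670 [ 0.5 -0.3  0.5]
-0.225 [-0.2246 -0.0005] z 0.0670 [0.5 0.3 1.5]
-0.215 [-0.2146 -0.0005] z 0.0670 [0.6 0.1 0.6]
-0.205 [-0.2046 -0.0005] z 0.0670 [0.6 0.5 0.7]
-0.195 [-0.1946 -0.0005] z 0.0670 [-0.1 -0.   0.7]
-0.185 [-0.1846 -0.0005] z 0.0670 [0.4 0.3 0.2]
-0.175 [-0.1746 -0.0005] z 0.0670 [ 1.  -0.6  2.3]
-0.165 [-0.1646 -0.0005] z 0.0670 [0.9 0.3 1.1]
-0.155 [-0.1545 -0.0005] z 0.0670 [ 0.1 -0.5  0.1]
-0.145 [-0.1446 -0.0005] z 0.0670 [0.5 0.1 0.8]
-0.135 [-0.1346 -0.0004] z 0.0670 [ 0.8 -0.3  0.5]
-0.125 [-0.1246 -0.0005] z 0.0670 [0.6 0.8 0.7]
-0.115 [-0.1146 -0.0004] z 0.0670 [-0.1  1.3  1. ]
-0.105 [-0.1046 -0.0005] z 0.0670 [0.5 0.2 1.1]
-0.095 [-0.0946 -0.0004] z 0.0670 [1.3 1.  1. ]
-0.085 [-0.0846 -0.0005] z 0.0670 [ 1.5 -0.4  0.7]
-0.075 [-0.0746 -0.0004] z 0.0670 [0.4 0.3 1.7]
-0.065 [-0.0646 -0.0005] z 0.0670 [ 0.6 -0.   0.6]
-0.055 [-0.0545 -0.0004] z 0.0670 [-0.  -0.2  0.4]
-0.045 [-0.0445 -0.0004] z 0.0670 [ 0.1 -1.2  0.2]
-0.035 [-0.0346 -0.0004] z 0.0670 [ 1.2 -0.   1.8]
-0.025 [-0.0245 -0.0004] z 0.0670 [0.3 0.2 1. ]
-0.015 [-0.0145 -0.0004] z 0.0670 [0.6 0.5 1.6]
-0.005 [-0.0045 -0.0004] z 0.0670 [0.  0.7 0.4]
-0.003 [-0.003  -0.0005] z 0.0670 [ 0.3 -0.2  0.7]
-0.001 [-0.001  -0.0004] z 0.0670 [0.  0.3 0.4]
0.001 [ 0.0011 -0.0005] z 0.0670 [ 0.6 -0.3  0.1]
0.003 [ 0.0023 -0.0009] z 0.0669 [-2.7 -1.3  2.6]
0.005 [ 0.0024 -0.0009] z 0.0672 [-10.3  -0.    4.2]
 t=104.6 p [ 0.5437 -0.0841  0.0672] w 0.155 ff 45.0 F [ 1.2 10.7  1.4] M [ 1.82 -0.45  0.07]
```

The lid is home: it met the back wall at box x = +2.4 mm, so my frame was 2.4 mm out along x, which also brings the predicted latch position into agreement with the images. Now I'll release it, nudge-check it home, then measure the latch and the key.

```bash
sed -i 's/^EX=/EX=/; s/^def b2w/O=O+.0024*EX\ndef b2w/' h.py; python3 - <<'E'
from h import *
ln(b2w(0,-.0005),.067,AB,.03); release(); st('rel')
x=.030
ln(b2w(x,-.0005),.068,AB,.1); F0=env.sense()['contact_force']
while x<.042:
    x+=.001; ln(b2w(x,-.0005),.068,AB,.03); F=(env.sense()['contact_force']-F0)[:2]@EX
    if F<-6: break
print('push stop x',w2b(env.sense()['eef_pos'])[0],'F',F,'expected contact .0365')
ln(b2w(.0,-.0005),.068,AB,.1); ln(b2w(0,0),.25,AB,.35)
L=b2w(-.127,-.1); a=np.radians(86); print('latch pred',L)
mv(L,.22,a); d=snap('wrist','wl'); st()
mv([.5304,-.3355],.22,a); k=snap('wrist','wk'); st()
for d,c,n,zz in ((d,[*L,.07],'latch',.07),(k,[.5304,-.3355,.022],'key',.022)):
    u,v=proj(d,c)[0]; print(n,u,v)
    r=45; x0,y0=int(u)-r,int(v)-r; im=d['image'][max(y0,0):y0+2*r,x0:x0+2*r]; cv2.imwrite(f'pics/{n}c.png',cv2.resize(im,(400,400),interpolation=cv2.INTER_CUBIC)[:,:,::-1])
a=cv2.imread('pics/latchc.png'); b=cv2.imread('pics/keyc.png'); cv2.imwrite('pics/lk.png',np.hstack([a,b]))
hsv=cv2.cvtColor(k['image'],cv2.COLOR_RGB2HSV); u,v=proj(k,[.5304,-.3355,.022])[0].astype(int)
m=np.zeros(hsv.shape[:2],np.uint8); m[v-40:v+40,u-40:u+40]=255
g=cv2.inRange(hsv,(0,0,150),(180,60,255))&m; c=max(blobs(g,20),key=cv2.contourArea); h=cv2.convexHull(np.vstack([q for q in blobs(g,20) if cv2.contourArea(q)>60]))
q=cast(k,h.reshape(-1,2),.022).astype(np.float32); print('cap circle',cv2.minEnclosingCircle(q))
bk=cv2.inRange(hsv,(0,0,0),(180,255,45))&m
for c in blobs(bk,40):
    q=cast(k,c.reshape(-1,2),.05).astype(np.float32); print('dark',cv2.contourArea(c),cv2.minAreaRect(q))
E
```

```text
rel t=106.2 p [ 0.5441 -0.0841  0.067 ] w 1.002 ff 0.0 F [-0.7 -1.1 -0.4] M [ 0.14 -0.07  0.04]
push stop x 0.03648361893921917 F -6.998961504392755 expected contact .0365
latch pred [0.45988551 0.05346898]
 t=111.5 p [0.46   0.0532 0.2196] w 1.004 ff 0.0 F [ 0.1 -0.2 -0.5] M [-0.01 -0.06 -0.  ]
 t=113.0 p [ 0.5306 -0.3337  0.2201] w 1.000 ff 0.0 F [-0.2  0.4 -0.7] M [ 0.05 -0.1  -0.01]
latch 254.32218584627074 183.75806358347793
key 254.15327338286718 174.76634636338883
cap circle ((0.5304205417633057, -0.33527156710624695), 0.02661455050110817)
dark 164.0 ((0.5300425291061401, -0.32884374260902405), (0.034501586109399796, 0.0076629831455647945), 86.2328109741211)
```

View pics/lk.png

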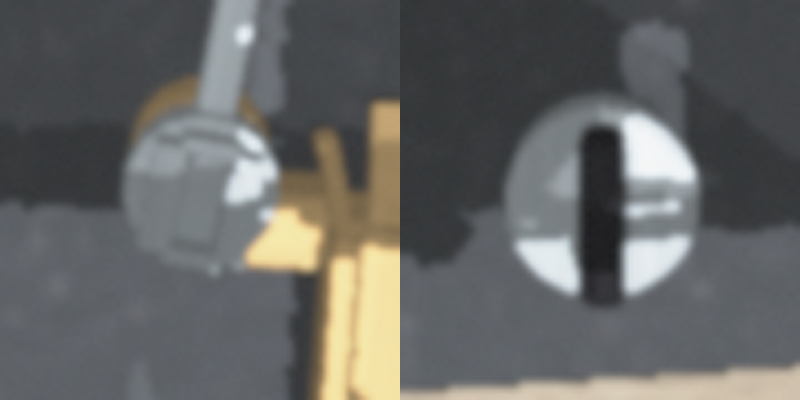

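The left panel shows the latch slot centred at (198,203), which matches the prediction to under 1 mm, with its axis about 8.5° clockwise of the tool's. The right panel shows the key's bar at (603,215), nearly along the tool axis. I'll grip the key and fit it.

```bash
python3 - <<'E'
from h import *
d=pickle.load(open('wl.pkl','rb')); f=lambda p: np.array(p)*.225+[209,138]
e=cast(d,[f((191,251)),f((204,157))],.07); t=cast(d,[f((217,108)),f((235,5))],.051); s=cast(d,[f((198,203))],.07)[0]
ang=lambda q: np.degrees(np.arctan2(*(q[1]-q[0])[::-1])); print('slot',ang(e),'len',np.linalg.norm(e[1]-e[0]),'tongue',ang(t),'centre',s,'pred',b2w(-.127,-.1))
k=np.array([.5304,-.3353]); a=np.radians(86.2)
ln(k,.08,a,.3); ln(k,.0445,a,.1); clamp(35); st('grip'); ln(k,.22,a,.25); st('up')
as_=np.radians(ang(e)*.5+ang(t)*.5); L=(s+b2w(-.127,-.1))/2
mv(L,.22,as_); ln(L,.125,as_,.2); env.sleep(.3); s0=st('above'); F0=s0['contact_force'][2]; z=.1165
while z>.0985:
    z-=.001; ln(L,z,as_,.02); s=env.sense(); F=s['contact_force'][2]-F0; print('%.4f %.4f F %.1f'%(z,s['eef_pos'][2],F))
    if F>6: break
st()
E
```

```text
slot 78.37085711522148 len 0.02260021349951353 tongue 76.43306156259794 centre [0.4591037  0.05361195] pred [0.45988551 0.05346898]
grip t=115.3 p [ 0.5304 -0.3353  0.0445] w 0.135 ff 35.0 F [ 0.2 -0.   0. ] M [-0.02 -0.16 -0.02]
up t=116.1 p [ 0.5295 -0.3345  0.2187] w 0.135 ff 35.0 F [ 0.2 -1.3 -0.6] M [-0.04 -0.14  0.04]
above t=118.5 p [0.4602 0.0535 0.126 ] w 0.133 ff 35.0 F [ 0.5 -0.7  0.1] M [-0.04 -0.07 -0.01]
0.1155 0.1153 F -0.9
0.1145 0.1145 F -0.9
0.1135 0.1135 F -1.3
0.1125 0.1124 F -2.6
0.1115 0.1115 F -1.0
0.1105 0.1104 F -1.2
0.1095 0.1094 F -1.1
0.1085 0.1084 F 0.0
0.1075 0.1075 F -1.1
0.1065 0.1064 F -1.3
0.1055 0.1054 F -1.3
0.1045 0.1044 F -1.3
0.1035 0.1034 F -2.2
0.1025 0.1024 F -1.6
0.1015 0.1015 F -0.9
0.1005 0.1005 F -2.2
0.0995 0.1003 F 7.5
 t=123.2 p [0.4595 0.0535 0.1003] w 0.138 ff 35.0 F [-0.5 -0.1  7.7] M [-0.03  0.18  0.05]
```

The blade dropped straight into the slot (TCP 0.1003 against 0.1005 expected when seated). Turning clockwise to the stop.

```bash
python3 - <<'E'
from h import *
clamp(60); L=np.array([.4595,.0535]); a=77.4; ln(L,.1005,np.radians(a),.02); M0=env.sense()['moment'][2]
while a>-8:
    a-=4 if a>6 else 1
    ln(L,.1003,np.radians(a),.05); s=env.sense(); q=s['orientation']; ar=np.degrees(2*np.arctan2(q[2],q[1])); M=s['moment'][2]-M0
    print('%.1f ar %.1f Mz %.2f F %s w %.3f'%(a,ar,M,np.round(s['contact_force'],1),s['gripper_width']))
    if abs(M)>1.0 and a<10: break
st()
E
```

```text
73.4 ar 73.5 Mz -0.04 F [-0.4  0.3  3.7] w 0.138
69.4 ar 69.5 Mz -0.02 F [-0.5 -0.   3. ] w 0.136
65.4 ar 65.6 Mz -0.01 F [ 0.1 -0.8  2.9] w 0.131
61.4 ar 61.6 Mz 0.17 F [ 0.7 -0.2  3.3] w 0.133
57.4 ar 57.6 Mz 0.13 F [ 0.7 -1.2  3.4] w 0.132
53.4 ar 53.6 Mz 0.14 F [ 0.3 -1.3  4.3] w 0.130
49.4 ar 49.6 Mz 0.11 F [ 1.2 -1.7  3.3] w 0.133
45.4 ar 45.6 Mz 0.13 F [ 1.2 -1.7  3.6] w 0.132
41.4 ar 41.6 Mz 0.09 F [ 1.1 -2.4  4.6] w 0.133
37.4 ar 37.6 Mz 0.13 F [ 2.4 -1.7  4.3] w 0.133
33.4 ar 33.6 Mz 0.08 F [ 1.9 -1.3  4. ] w 0.132
29.4 ar 29.6 Mz 0.14 F [ 1.6 -2.1  4.5] w 0.132
25.4 ar 25.6 Mz 0.14 F [ 2.3 -1.3  4.8] w 0.133
21.4 ar 21.6 Mz 0.09 F [ 2.9 -1.7  4.8] w 0.134
17.4 ar 17.6 Mz 0.15 F [ 2.1 -1.9  5.5] w 0.132
13.4 ar 13.6 Mz 0.11 F [ 2.6 -1.2  4.7] w 0.132
9.4 ar 9.6 Mz 0.10 F [ 2.  -1.4  5.9] w 0.130
5.4 ar 5.6 Mz 0.08 F [ 2.6 -1.1  3.7] w 0.132
4.4 ar 4.6 Mz 0.11 F [ 2.7 -0.9  5. ] w 0.135
3.4 ar 3.6 Mz 0.16 F [ 3.1 -1.4  4.4] w 0.133
2.4 ar 2.6 Mz 0.18 F [ 2.2 -1.6  5.7] w 0.136
1.4 ar 1.6 Mz 0.14 F [ 2.9 -1.7  5.9] w 0.134
0.4 ar 0.6 Mz 0.17 F [ 2.6 -0.6  5. ] w 0.134
-0.6 ar -0.4 Mz 0.18 F [ 2.3 -1.3  4.7] w 0.132
-1.6 ar -1.4 Mz 0.16 F [ 3.  -1.3  5.2] w 0.133
-2.6 ar -2.4 Mz 0.14 F [ 2.4 -0.4  4.9] w 0.135
-3.6 ar -3.4 Mz 0.09 F [ 3.3 -1.7  5.2] w 0.133
-4.6 ar -4.4 Mz 0.12 F [ 1.9 -1.   4.8] w 0.131
-5.6 ar -5.4 Mz 0.12 F [ 2.9 -0.7  4.9] w 0.133
-6.6 ar -6.4 Mz 0.15 F [ 1.9 -0.4  4.7] w 0.130
-7.6 ar -7.4 Mz 0.12 F [ 2.1 -0.8  4.9] w 0.131
-8.6 ar -8.4 Mz 0.20 F [ 2.6 -1.   5.9] w 0.136
 t=131.6 p [0.4598 0.0536 0.1004] w 0.136 ff 60.0 F [ 2.6 -1.   5.9] M [-0.17 -0.48  0.23]
```

The blade has about 15° of slack in the slot (the latch only began to move at about 62°), so the stop should come near −15°. Continuing.

```bash
python3 - <<'E'
from h import *
L=np.array([.4595,.0535]); a=-8.6; M0=.03
while a>-28:
    a-=1
    ln(L,.1003,np.radians(a),.05); s=env.sense(); q=s['orientation']; ar=np.degrees(2*np.arctan2(q[2],q[1])); M=s['moment'][2]-M0
    print('%.1f ar %.1f Mz %.2f F %s'%(a,ar,M,np.round(s['contact_force'],1)))
    if abs(M)>.7: break
st()
E
```

```text
-9.6 ar -9.4 Mz 0.14 F [ 2.1 -1.1  4.2]
-10.6 ar -10.4 Mz 0.20 F [ 2.  -0.7  5.6]
-11.6 ar -11.4 Mz 0.16 F [ 1.8 -1.5  4.8]
-12.6 ar -12.4 Mz 0.30 F [2.8 0.1 5.7]
-13.6 ar -13.3 Mz 0.37 F [ 3.1 -0.9  5.9]
-14.6 ar -14.3 Mz 0.49 F [ 2.5 -0.6  5.1]
-15.6 ar -15.3 Mz 0.69 F [ 2.5 -0.1  5.1]
-16.6 ar -16.2 Mz 0.64 F [ 3.3 -0.8  5. ]
-17.6 ar -17.2 Mz 0.79 F [ 2.3 -0.3  4. ]
 t=133.9 p [0.4596 0.0536 0.1004] w 0.133 ff 60.5 F [ 2.3 -0.3  4. ] M [ 0.07 -0.5   0.82]
```

The stop was reached at about −12.5°. I'll ease the twist, let go, retreat, and check numerically.

```bash
python3 - <<'E'
from h import *
L=env.sense()['eef_pos'][:2]; a=np.radians(-12.5); ln(L,.1004,a,.03); st('eased'); release(); ln(L,.25,a,.2); st('clear')
q=[.47,.12]; d=snap('wrist','wf')
hsv=cv2.cvtColor(d['image'],cv2.COLOR_RGB2HSV); Lp=b2w(-.127,-.1)
u,v=proj(d,[*Lp,.078])[0].astype(int); m=np.zeros(hsv.shape[:2],np.uint8); m[max(v-60,0):v+45,u-50:u+50]=255
bk=cv2.inRange(hsv,(0,0,0),(180,255,45))&m
for c in blobs(bk,60):
    r=cv2.minAreaRect(cast(d,c.reshape(-1,2),.106).astype(np.float32)); print('dark bar',cv2.contourArea(c),r)
g=cv2.inRange(hsv,(0,0,95),(180,60,255))&m
for c in blobs(g,60):
    r=cv2.minAreaRect(cast(d,c.reshape(-1,2),.051).astype(np.float32)); print('grey',cv2.contourArea(c),r)
print('latch',Lp,'tongue tip expected',Lp+.058*np.array([np.cos(TH+np.pi-1.45),np.sin(TH+np.pi-1.45)]))
mv([.30,-.45],.30,.37); t=snap('top','tf'); s=snap('side','sf')
# tongue visible? brightness profile across expected tongue tip, along box x, z=.051
for dist in (.035,.045,.053,.065):
    P=[[*(Lp+dist*np.array([np.cos(TH+np.pi-1.45),np.sin(TH+np.pi-1.45)])+EX*o),.051] for o in np.arange(-.020,.021,.004)]
    px=np.round(proj(t,P)).astype(int); I=t['image'][px[:,1],px[:,0]].astype(int); print(dist,'R-B',(I[:,0]-I[:,2]).tolist())
print('candles outside',candles(t)); st()
E
```

```text
eased t=134.1 p [0.4594 0.0536 0.1004] w 0.130 ff 60.1 F [ 1.  -1.3  5.7] M [-0.24 -0.33  0.3 ]
clear t=136.4 p [0.4588 0.0537 0.2492] w 1.001 ff 0.0 F [-0.3 -0.1 -0.5] M [0.08 0.04 0.02]
dark bar 246.0 ((0.45780885219573975, 0.05311323329806328), (0.009348866529762745, 0.036823224276304245), 81.29802703857422)
grey 1300.5 ((0.4575486481189728, 0.05281819403171539), (0.05592000111937523, 0.06470898538827896), 73.61264038085938)
grey 234.5 ((0.5081315040588379, 0.056921180337667465), (0.029992176219820976, 0.023623595014214516), 55.536739349365234)
grey 298.5 ((0.5071879029273987, 0.09164104610681534), (0.023485863581299782, 0.050212111324071884), 77.12735748291016)
latch [0.45988551 0.05346898] tongue tip expected [0.5178846  0.05379335]
0.035 R-B [-5, -2, 6, 52, 38, 26, 76, 100, 92, 96, 96]
0.045 R-B [-6, 37, 95, 54, -4, -5, 29, 95, 106, 101, 82]
0.053 R-B [-8, 7, 73, 68, 8, 2, 34, 89, 95, 103, 98]
0.065 R-B [-7, -3, 28, 101, 100, 92, 92, 89, 95, 101, 94]
candles outside [[ 0.18710035 -0.63897943  0.02813613  0.03727834]]
 t=138.5 p [ 0.3007 -0.4492  0.2999] w 1.003 ff 0.0 F [0.6 1.4 0. ] M [ 0.05  0.05 -0.03]
```

The key is seated (bar at 0.106 m on the latch axis), and the tongue lies across the mouth at the expected stop angle. No candles are left outside and the arm is clear.

```bash
python3 -c "
from h import *
env.sleep(.5); print(env.job_done()); st()"
```

```text
the job is handed in; nothing more can be done
None
the job is handed in; nothing more can be done
```

I finished the job and handed it in at about 139 s: the salt shaker stands clear of the box, all five candles are upright inside, the lid is fully home, and the latch is turned to its stop with the key left in it; the judged result was not shown.

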